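# Open the plate sealer and draw out the carrier

### The arm

A 7-joint arm with a two-finger parallel gripper is mounted at the origin on the work surface. World frame = base frame: x ahead of the robot, y to its left, z up, the work surface at z = 0. Lengths are in m, angles in rad, forces in N, time in s.
With the tool pointing down it reaches from about 0.4 to 0.85 m from the base axis. Payload 4.5 kg.
Tool frame: the origin (TCP) lies midway between the tips of the shut fingers; the grasp point (between the pads) lies 19 mm behind it; z points along the fingers, y is the line along which they close (so a half turn about z gives the same grasp; the last joint's range is limited). The gripper opens to 88 mm and grips with 3 to 60 N. Pads are 18 mm wide; open, the fingers measure 123 mm over their backs; the gripper's body (75 mm by 187 mm) begins 45 mm behind the grasp point.
Start: joints at [1.178, 0.689, -0.195, 1.565, 0.157, 0.902, -0.215], TCP at [0.259, -0.569, 0.239] pointing down, gripper open.
Joint ranges: [-3.01, 3.01], [-0.46, 2.08], [-1.47, 1.51], [0.13, 2.56], [-1, 4.14], [0.04, 2.09], [-2.66, 2.66]. Speed limits (rad/s): [2.57, 2.57, 3.14, 3.14, 3.14, 3.14, 3.14].

### API

Orientations are given as a unit quaternion [x, y, z, w].
In Python, from plant import r gives the robot as it stands.
- The arm moves only by the tool carry_out, never from a script. Its argument "plan" is a list of rows, each an object with "rot": the turn, a rotation vector about the tool's x, y, z in rad, a list of three; "xyz": the shift along the tool's x, y, z in m, a list of three; "grip": the closure in counts, from 0 (fully open) to 255 (shut). In form: [{"rot": [wx, wy, wz], "xyz": [dx, dy, dz], "grip": grip}, ...]. A call has 1 to 8 rows; each row is the pose to reach, as a shift and turn from the pose commanded when the call began, along the tool's axes at that moment; what a row does not reach only later rows make up. A row lasts 1/12 s, in which the tool goes at most 41.7 mm and 7.16 degrees, less where a joint would pass 70% of its speed; a pose out of reach is approached as far as the arm can. A call with a gripper value outside its range is refused whole. The fingers move at their own pace and stop on an object; "squeeze" is the grip in N (left out, the last holds). Time passes only in rows, so rows that repeat a pose let the fingers close. It gives the time, the measured TCP pose, the force, the opening and the grip force at its end, in the units of the state.
- r.get_state(): the state, without advancing time (a new reading comes with each control period).
- r.snapshot(name): name is "scene" or "top" or "wrist"; returns the picture (384x512x3 uint8, red, green, blue); there is no depth.
- r.camera_params(name): a dict with "fx", "fy", "cx", "cy" (pixels), "position" and "attitude" of the camera in the world; the wrist camera has in their place "hand_eye" (4x4, takes a point from camera to tool coordinates, whose origin is the TCP and whose axes are the flange's). Camera axes: x right, y down, z forward; pixel columns grow to the right and rows downward; lengths in m; the calibration is good to about 2 mm. A picture is of the moment at which its call begins: read the wrist's pose just before it. camera_params takes no time and is no camera call.
- r.finish_job(): hands the job in; it is judged then, once.
The state is a dict: "clock": time; "q": joint angles; "qd": joint speeds; "joint_torque": joint torques, N m; "tool_pos": TCP position; "eef_rot": TCP orientation; "contact_force": force on the tool from outside, world axes, zero at the start; "moment": the same for the moment, N m; "opening": opening from 0.0 (shut) to 1.0 (fully open); "finger_force": force on a finger pad.
Only numpy, scipy, OpenCV 4.12 (cv2) and the standard library are available. Lean on these libraries where they do the work, as an engineer would, in place of code of your own. Each camera call takes 0.05 s, during which the arm holds its last target. There are 200 camera calls.

### The job

The heat sealer on the bench has finished its plate. Push its press handle back and up as far as it goes to open the press, then hook a fingertip behind the turned-up pull at the front of the plate carrier and draw the carrier all the way out along its rods to the stop, so that the sealed plate rides out from under the head, still seated in its nest. Use only the outside of the fingers: do not grip the handle or the pull, do not touch the freshly sealed plate, leave everything else on the bench where it is, and finish with the hand clear.

Things in the scene. Friction and masses are not known exactly. Their poses are not given: they have to be found in the camera images.
- sealer: Plate heat sealer, fixed: dark base, white heated head on its rear half. Origin on the bench; front faces its -x, y across, z up. In this frame (mm): base x -70 to 380, y +-100, 30 high; head with side cheeks x 170 to 380, y +-100, up to z 208, the tunnel below it open at the front; handle pivot axis along y through x 255, z 125.
- handle (a joint): Press handle: two flat arms beside the head (y +-115 mm) and a grip across the front, 165 mm from the pivot. 0 rad = press shut, arms 30 degrees above level (grip at x 112, z 208 mm in the sealer frame); grows as it goes up and back to the hard stop at 0.873 rad, arms 80 degrees up (grip at x 226, z 287). Friction hinge, stays where left; 4 to 6 N at the grip moves it.
- grip (a point): Centre of the handle's grip, on its centre line: a level round black sleeve along the sealer's y axis, 190 mm long, 27 mm across. Free space below and in front of it. To be pushed from the front; pressing on its front and back at once counts as gripping.
- carrier (a joint): Plate carrier, an aluminium tray 116 mm wide sliding on two rods: 0 m = home under the head (as at the start), grows as it is drawn out along the sealer's -x, to the hard stop at 0.160 m. It stays where it is left; about 2 N moves it. Tray top at z 46 mm.
- pull_inner (a point): Middle of the top edge of the pull's rear face, the face to hook behind (it looks to the sealer's +x). The pull is the carrier's turned-up front edge: upright plate 90 mm wide along y, 6 mm thick, 25 mm high above the tray (top at z 71 mm). Home: x 84 mm in the sealer frame; tray behind it flat and empty for 110 mm; the head's front is 86 mm behind it at home. Its front is not to be touched.
- nest (a point): Centre of the plate nest on the carrier's tray top: four corner stops 7 mm high round the plate, 186 mm behind the pull's rear face. Axes like the sealer's.
- plate: Origin at the centre of the underside of the foil-sealed 96-well plate (127.8 x 85.5 x 14.4 mm, 60 g, loose), lying in the nest with its long side along the sealer's x. Hidden under the head until drawn out. Not to be touched.
- tube_rack: Green tube rack, 75 x 205 x 57 mm, bystander. Origin at the centre of its underside.
- tip_box: Grey tip box with clear lid, 122 x 83 x 92 mm, bystander. Origin at the centre of its underside.
- plate_stack: Stack of three unsealed plates, 128 x 86 x 43 mm, bystander. Origin at the centre of its underside.
- marker: White marker pen with black cap, 130 mm long, 13 mm thick, bystander. Origin under its middle.
- timer: White countdown timer, 62 x 62 x 16 mm, bystander. Origin at the centre of its underside.
- roller: Seal roller with black handle, 155 mm long, 30 mm high, lying, bystander. Origin underneath, near its middle.
- bottle: White plastic bottle with blue cap, 60 mm across, 170 mm tall, bystander. Origin at the centre of its underside.

How it is judged:
On the way, in this order (a step that is already met when the one before it is completed fails the run):
1. the press handle has been pushed up to its stop (within about 4 degrees) (value of joint handle above 0.8 rad), for 0.2 s.
2. the carrier has been drawn out to its stop (within 10 mm) (value of joint carrier above 0.15 m), for 0.2 s.
At the end, for the whole second after the job is handed in: The handle is up within about 4 degrees of its stop, the carrier is out within 11 mm of its stop and at rest, and the plate lies flat in its nest (within 6 mm, 3 degrees) (value of joint handle above 0.79 rad and value of joint carrier above 0.149 m and velocity of joint carrier between -0.01 and 0.01 m/s and distance between plate and nest below 0.006 m and angle between plate's own z axis and vertical below 0.05 rad); the robot touches nothing.
It fails at once if the carrier is drawn out while the press is still shut (value of joint carrier above 0.02 m and value of joint handle below 0.7 rad).
It fails at once if the handle is gripped (contact force between the fingers and handle_c2 above 2 N and contact force between the fingers and handle_c3 above 2 N).
It fails at once if the pull is gripped, or pushed from the front (contact force between the fingers and carrier_c2 above 2 N).
It fails at once if the sealed plate is touched by the robot, or jumps, tips or is lifted out of its nest (contact force between any of the fingers, the arm and plate above 0.5 N or distance between plate and nest above 0.012 m or angle between plate's own z axis and vertical above 0.15 rad).
It fails at once if something else on the bench is moved by more than 15 mm, or lifted (distance of any of tube_rack, tip_box, plate_stack, marker, timer, roller, bottle from where it was at the start of the episode above 0.015 m).
It also fails if it takes over 51 s, if anything falls off the work surface, if the arm or the gripper's body presses on something with over 40 N, if the wrist force passes 120 N, or if a joint passes its speed limit or range.

## Working session

There is one attempt and no reset: what is moved stays moved. The work goes in short steps, Python scripts to look and compute and a tool call to move; the robot and the scene stay as the last step left them, time stands still between calls to the robot, and variables do not carry over. Pictures are saved under pics/ and viewed, at most 10 in all, crops included, and the job is handed in when it is done.

Besides the shell and the picture viewer there is one more tool, called after ">>>" as name([rows], argument=value, ...), one row to a line, values as JSON. carry_out: Moves the arm, as the interface text tells. Its arguments: {"type":"object","properties":{"plan":{"type":"array"},"squeeze":{"type":"number"}},"required":["plan"]}

```bash
mkdir -p pics
python3 - <<'E'
from plant import r
import cv2
for n in ("scene","top"):
    p=r.snapshot(n); cv2.imwrite(f"pics/{n}0.png",p[:,:,::-1]); print(n,r.camera_params(n))
s=r.get_state(); print(s)
print(r.camera_params("wrist"))
E
```

```text
scene {'fx': 420.799186721564, 'fy': 420.799186721564, 'cx': 259.2002846956225, 'cy': 195.64464452531735, 'position': array([1.10003407, 0.68410793, 0.64277305]), 'attitude': array([ 0.2906725 ,  0.82230945, -0.45860324, -0.1702931 ])}
top {'fx': 413.1299668184002, 'fy': 413.1299668184002, 'cx': 250.83731852221533, 'cy': 192.20930212472484, 'position': array([0.47399032, 0.05973427, 1.19833841]), 'attitude': array([ 0.71134758, -0.69996919,  0.03585961, -0.05236253])}
{'clock': 0.1, 'q': array([ 1.1777897 ,  0.68988569, -0.19452466,  1.56619715,  0.15730508,
        0.90250541, -0.21509963]), 'qd': array([ 0.00065695, -0.00050823, -0.00032051, -0.00147805,  0.00046021,
        0.00057506,  0.00082336]), 'joint_torque': array([-3.97128941e-03, -5.28493559e+01, -1.27188787e+00, -1.53834969e+01,
       -5.26025472e-02,  1.99429945e-03, -3.98160822e-06]), 'tool_pos': array([ 0.25846439, -0.56845234,  0.23801078]), 'eef_rot': array([ 9.77307213e-01,  2.11825325e-01, -2.27469497e-04, -7.69226065e-04]), 'contact_force': array([ 0.28895723,  0.10541536, -0.09453015]), 'moment': array([ 0.01776683, -0.03912507, -0.02347446]), 'finger_force': 0.0, 'opening': 1.0021278312580664}
{'fx': 324.8636183281984, 'fy': 324.8636183281984, 'cx': 255.00561983253576, 'cy': 186.9699952945705, 'hand_eye': array([[-1.88381858e-03, -9.61025351e-01, -2.76453841e-01,
         7.24049758e-02],
       [ 9.99998202e-01, -1.87048308e-03, -3.11927406e-04,
         3.01911188e-04],
       [-2.17332088e-04, -2.76453931e-01,  9.61027147e-01,
        -1.46254870e-01],
       [ 0.00000000e+00,  0.00000000e+00,  0.00000000e+00,
         1.00000000e+00]])}
```

View pics/scene0.png

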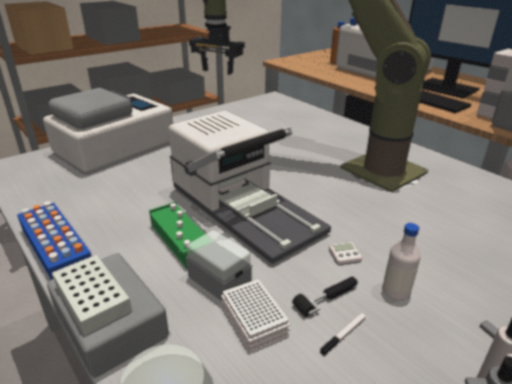

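View pics/top0.png

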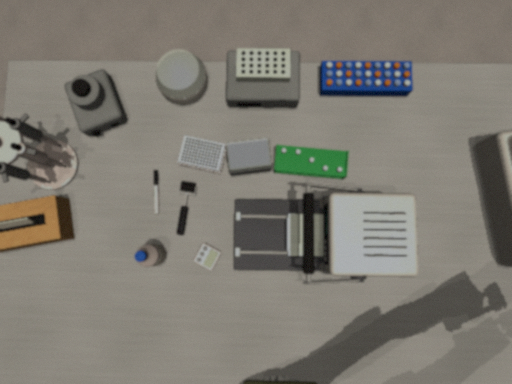

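The top view shows the sealer's front facing image-left: base front edge near (235,199)–(234,270), grip at (308,193–273), and head top corners (330,193), (416,195), (415,277), (328,277). I'll enlarge this view to pick the points.

```bash
cat > h.py <<'E'
from plant import r
import numpy as np, cv2
from scipy.spatial.transform import Rotation as R
def cam(n):
    c=r.camera_params(n)
    if n=="wrist":
        s=r.get_state(); T=np.eye(4); T[:3,:3]=R.from_quat(s['eef_rot']).as_matrix(); T[:3,3]=s['tool_pos']
        T=T@c['hand_eye']; return c,T[:3,:3],T[:3,3]
    return c,R.from_quat(c['attitude']).as_matrix(),np.array(c['position'])
def ray(C,u,v,z):
    c,M,p=C; d=M@[(u-c['cx'])/c['fx'],(v-c['cy'])/c['fy'],1]
    return p+d*(z-p[2])/d[2]
def proj(C,P):
    c,M,p=C; q=(np.atleast_2d(P)-p)@M; return np.c_[c['cx']+c['fx']*q[:,0]/q[:,2],c['cy']+c['fy']*q[:,1]/q[:,2]]
E
python3 - <<'E'
from h import *
C=cam("top")
for u,v,z in [(235,199,.03),(234,270,.03),(330,193,.208),(416,195,.208),(415,277,.208),(328,277,.208),(308,193,.2215),(308,273,.2215)]: print(u,v,ray(C,u,v,z).round(4))
p=cv2.imread("pics/top0.png")[170:300,220:430]
cv2.imwrite("pics/top1.png",cv2.resize(p,None,fx=3.8,fy=3.8,interpolation=cv2.INTER_CUBIC))
E
```

```text
235 199 [0.6003 0.1331 0.03  ]
234 270 [0.4012 0.1315 0.03  ]
330 193 [ 0.599  -0.1065  0.208 ]
416 195 [ 0.5972 -0.3114  0.208 ]
415 277 [ 0.4042 -0.303   0.208 ]
328 277 [ 0.4003 -0.1006  0.208 ]
308 193 [ 0.5965 -0.0522  0.2215]
308 273 [ 0.4095 -0.0523  0.2215]
```

View pics/top1.png

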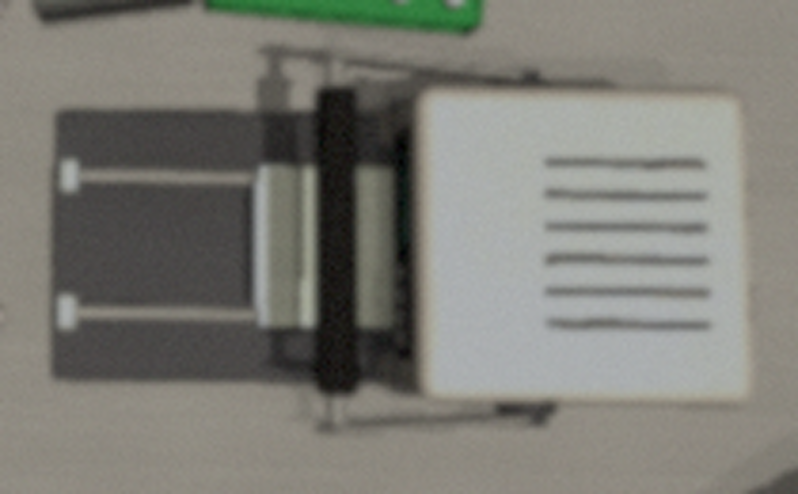

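Run:
```python
from h import *
from scipy.optimize import least_squares
C=cam("top")
px=np.array([(57,110),(53,378),(418,88),(740,92),(748,402),(424,400),(319,90),(356,90),(356,390),(319,390)])/3.8+[220,170]
# image up = +x world; sealer y?
M=np.array([(-70,-100,30),(-70,100,30),(170,-100,208),(380,-100,208),(380,100,208),(170,100,208),(98.5,-95,208),(125.5,-95,208),(125.5,95,208),(98.5,95,208)])/1e3
def P(p,s=1):
    m=M.copy(); 
    return R.from_euler('z',p[2]).apply(m)+[p[0],p[1],0]
M[:,1]*=-1  # front faces +y world: sealer +x=-y world, sealer +y=+x world
f=lambda p:(proj(C,P(p))-px).ravel()
s=least_squares(f,[.5,.06,-np.pi/2]); print(s.x, s.fun.reshape(-1,2).round(1))
m=lambda q:(R.from_euler('z',s.x[2]).apply(np.array(q)/1e3)+[s.x[0],s.x[1],0]).round(4)
print("pull",m([84,0,71]),"grip",m([112,0,208]),"gripend",m([226,0,287]),"pullout",m([-76,0,71]))
print("proj pull edges",proj(C,[m([84,45,71]),m([84,-45,71])])-[220,170],)
```

```text
[ 0.50214951  0.06189178 -1.56726494] [[ 0.3 -0.5]
 [ 0.   0.3]
 [ 0.5 -1.7]
 [ 3.8 -1.8]
 [ 4.9  1.6]
 [-0.2  0.7]
 [-3.2 -0.5]
 [-1.7 -0.4]
 [-1.4  0.9]
 [-3.1  0.7]]
pull [ 0.5024 -0.0221  0.071 ] grip [ 0.5025 -0.0501  0.208 ] gripend [ 0.5029 -0.1641  0.287 ] pullout [0.5019 0.1379 0.071 ]
proj pull edges [[70.48817466 47.51659117]
 [70.45048485 80.87977513]]
```

The fit puts the sealer at about (0.502, 0.062) with its front facing world +y. The pull's predicted edge matches the bright strip near crop x=262. I'll shut the fingers, lift, and swing over to the front, which brings tool x onto world +y.

>>> carry_out([
  {"rot": [0,0,0],"xyz": [0,0,-0.04],"grip": 255},
  {"rot": [0,0,0],"xyz": [0,0,-0.08],"grip": 255},
  {"rot": [0,0,0],"xyz": [0,0,-0.12],"grip": 255},
  {"rot": [0,0,-0.08],"xyz": [0.029,-0.028,-0.12],"grip": 255},
  {"rot": [0,0,-0.16],"xyz": [0.058,-0.056,-0.12],"grip": 255},
  {"rot": [0,0,-0.24],"xyz": [0.087,-0.084,-0.12],"grip": 255},
  {"rot": [0,0,-0.32],"xyz": [0.116,-0.112,-0.12],"grip": 255},
  {"rot": [0,0,-0.4],"xyz": [0.145,-0.14,-0.12],"grip": 255},
], squeeze=10)

```text
clock: 0.77
tool_pos: [0.3328, -0.3795, 0.3586]
eef_rot: [0.915, 0.403, -0.0, -0.0]
contact_force: [0.5, -0.6, 0.1]
opening: 0.417
finger_force: 0.0
```

```bash
cat >> h.py <<'E'
def go(*P):
    s=r.get_state(); A=R.from_quat(s['eef_rot']); G=R.from_matrix(np.array([[0,1,0],[1,0,0],[0,0,-1.]]).T)
    print('t',s['clock'],s['tool_pos'].round(4),'f',s['contact_force'].round(1),'op',round(s['opening'],2),'rot',(A.inv()*G).as_rotvec().round(3))
    for p in P: print(A.inv().apply(np.array(p)-s['tool_pos']).round(4))
E
python3 -c "
from h import *
go((.502,.06,.33))"
```

```text
t 0.7667 [ 0.3328 -0.3795  0.3586] f [ 0.5 -0.6  0.1] op 0.42 rot [-0.    0.   -0.74]
[ 0.4386 -0.1715  0.0286]
```

>>> carry_out([
  {"rot": [0,0,-0.065],"xyz": [0.037,-0.014,0],"grip": 255},
  {"rot": [0,0,-0.13],"xyz": [0.074,-0.028,0],"grip": 255},
  {"rot": [0,0,-0.195],"xyz": [0.111,-0.042,0],"grip": 255},
  {"rot": [0,0,-0.26],"xyz": [0.148,-0.056,0],"grip": 255},
  {"rot": [0,0,-0.325],"xyz": [0.185,-0.07,0],"grip": 255},
  {"rot": [0,0,-0.39],"xyz": [0.222,-0.085,0],"grip": 255},
  {"rot": [0,0,-0.455],"xyz": [0.259,-0.1,0],"grip": 255},
  {"rot": [0,0,-0.52],"xyz": [0.296,-0.115,0],"grip": 255},
])

```text
clock: 1.43
tool_pos: [0.4486, -0.0841, 0.3586]
eef_rot: [0.781, 0.625, -0.0, 0.0]
contact_force: [1.1, -0.6, -0.4]
opening: 0.009
finger_force: 0.0
```

```bash
python3 -c "
from h import *
go((.502,.06,.33))"
```

```text
t 1.4333 [ 0.4486 -0.0841  0.3586] f [ 1.1 -0.6 -0.4] op 0.01 rot [-0.     0.    -0.221]
[0.1523 0.0205 0.0285]
```

>>> carry_out([
  {"rot": [0,0,-0.055],"xyz": [0.038,0.005,0],"grip": 255},
  {"rot": [0,0,-0.11],"xyz": [0.076,0.01,0],"grip": 255},
  {"rot": [0,0,-0.165],"xyz": [0.114,0.015,0],"grip": 255},
  {"rot": [0,0,-0.22],"xyz": [0.15,0.02,0],"grip": 255},
  {"rot": [0,0,-0.22],"xyz": [0.15,0.02,0],"grip": 255},
  {"rot": [0,0,-0.22],"xyz": [0.15,0.02,0],"grip": 255},
])

```text
clock: 1.93
tool_pos: [0.5014, 0.0583, 0.3583]
eef_rot: [0.707, 0.707, 0.0, -0.001]
contact_force: [-0.2, -0.9, -0.2]
opening: 0.004
finger_force: 0.0
```

Run:
```python
from h import *
C=cam("wrist"); p=r.snapshot("wrist"); p=p[:,:,::-1].copy()
go((.502,.02,.183))
S=lambda q: R.from_euler('z',-1.5673).apply(np.array(q)/1e3)+[.5021,.0619,0]
for q in [(84,45,71),(84,-45,71),(98.5,95,208),(98.5,-95,208),(-70,100,30),(-70,-100,30)]:
    u=proj(C,S(q))[0]; print(q,u.round(0))
cv2.imwrite("pics/w0.png",cv2.resize(p,None,fx=1.5,fy=1.5))
```

```text
t 1.9833 [0.501  0.0561 0.3582] f [ 0.6 -0.1 -0.3] op 0.0 rot [-0.001  0.001 -0.003]
[-0.0359  0.0013  0.1752]
(84, 45, 71) [287. 205.]
(84, -45, 71) [223. 206.]
(98.5, 95, 208) [348. 263.]
(98.5, -95, 208) [162. 264.]
(-70, 100, 30) [326.  92.]
(-70, -100, 30) [183.  92.]
```

View pics/w0.png

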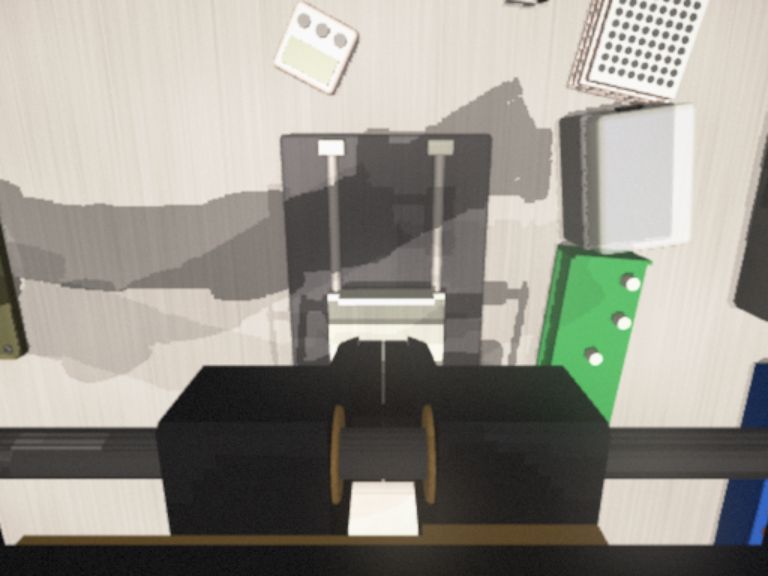

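The wrist view shows the pull's bright edge at original pixels (225–291, 201), within about 2 mm of prediction, and the base front corners match too. Next I'll lower the shut fingers in front of the grip.

>>> carry_out([
  {"rot": [0,0,0],"xyz": [-0.005,0.002,0.04],"grip": 255},
  {"rot": [0,0,0],"xyz": [-0.01,0.002,0.08],"grip": 255},
  {"rot": [0,0,0],"xyz": [-0.015,0.002,0.12],"grip": 255},
  {"rot": [0,0,0],"xyz": [-0.022,0.002,0.155],"grip": 255},
  {"rot": [0,0,0],"xyz": [-0.036,0.002,0.175],"grip": 255},
  {"rot": [0,0,0],"xyz": [-0.05,0.002,0.175],"grip": 255},
  {"rot": [0,0,0],"xyz": [-0.062,0.002,0.175],"grip": 255},
  {"rot": [0,0,0],"xyz": [-0.062,0.002,0.175],"grip": 255},
])

```text
clock: 2.65
tool_pos: [0.502, -0.0114, 0.1828]
eef_rot: [0.711, 0.703, -0.002, 0.0]
contact_force: [-0.5, 0.3, 0.1]
opening: 0.003
finger_force: 0.0
```

Run:
```python
from h import *
go()
p=r.snapshot("scene")[90:260,140:360,::-1]
cv2.imwrite("pics/s1.png",cv2.resize(p,None,fx=3.5,fy=3.5))
```

```text
t 2.65 [ 0.502  -0.0114  0.1828] f [-0.5  0.3  0.1] op 0.0 rot [-0.003  0.004 -0.012]
```

View pics/s1.png

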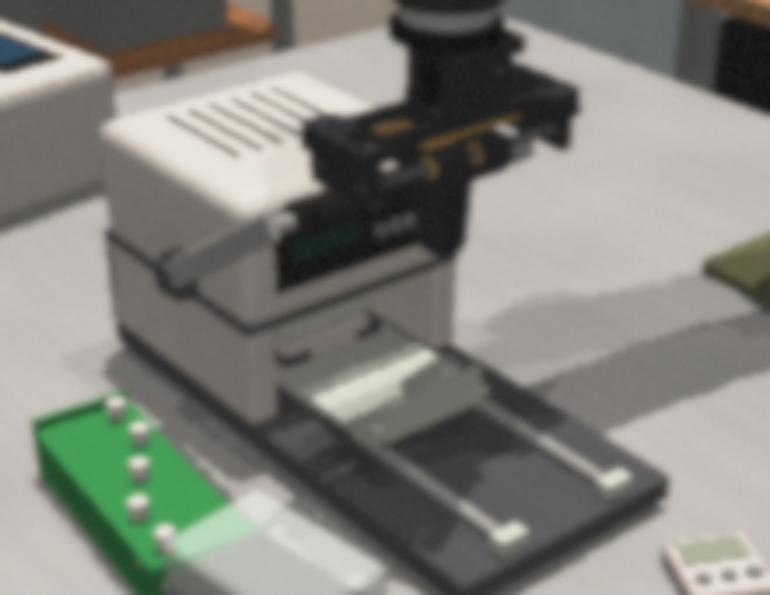

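The fingers are in front of the grip and below the hand body, touching nothing yet. Now I'll push along the handle's arc.

>>> carry_out([
  {"rot": [0,0,0],"xyz": [-0.008,0,0],"grip": 255},
  {"rot": [0,0,0],"xyz": [-0.016,0,0],"grip": 255},
  {"rot": [0,0,0],"xyz": [-0.024,0,-0.011],"grip": 255},
  {"rot": [0,0,0],"xyz": [-0.033,0,-0.023],"grip": 255},
  {"rot": [0,0,0],"xyz": [-0.043,0,-0.034],"grip": 255},
  {"rot": [0,0,0],"xyz": [-0.053,0,-0.044],"grip": 255},
  {"rot": [0,0,0],"xyz": [-0.065,0,-0.052],"grip": 255},
  {"rot": [0,0,0],"xyz": [-0.077,0,-0.06],"grip": 255},
])

```text
clock: 3.37
tool_pos: [0.5028, -0.0782, 0.2451]
eef_rot: [0.707, 0.707, 0.003, -0.002]
contact_force: [-2.4, 12.9, 6.1]
opening: 0.003
finger_force: 6.3
```

```bash
python3 -c "
from h import *
go((.502,-.0977,.249),(.502,-.1141,.255),(.502,-.128,.259),(.502,-.1418,.2625),(.502,-.146,.263))"
```

```text
t 3.3667 [ 0.5028 -0.0782  0.2451] f [-2.4 12.9  6.1] op 0.0 rot [ 0.001 -0.007  0.001]
[-0.0194 -0.0008 -0.004 ]
[-0.0358 -0.0008 -0.0101]
[-0.0497 -0.0008 -0.0142]
[-0.0635 -0.0008 -0.0178]
[-0.0677 -0.0008 -0.0183]
```

>>> carry_out([
  {"rot": [0,0,0],"xyz": [-0.013,0,-0.006],"grip": 255},
  {"rot": [0,0,0],"xyz": [-0.026,0,-0.012],"grip": 255},
  {"rot": [0,0,0],"xyz": [-0.038,0,-0.016],"grip": 255},
  {"rot": [0,0,0],"xyz": [-0.05,0,-0.018],"grip": 255},
  {"rot": [0,0,0],"xyz": [-0.054,0,-0.018],"grip": 255},
  {"rot": [0,0,0],"xyz": [-0.054,0,-0.018],"grip": 255},
  {"rot": [0,0,0],"xyz": [-0.054,0,-0.018],"grip": 255},
])

```text
clock: 3.95
tool_pos: [0.5042, -0.1341, 0.2633]
eef_rot: [0.708, 0.707, 0.003, 0.0]
contact_force: [0.2, 6.8, 4.1]
opening: 0.007
finger_force: 3.1
```

```bash
python3 -c "
from h import *
go((.502,-.146,.263))
p=r.snapshot('scene')[60:260,120:360,::-1]
cv2.imwrite('pics/s2.png',cv2.resize(p,None,fx=3,fy=3))"
```

```text
t 3.95 [ 0.5042 -0.1341  0.2633] f [0.2 6.8 4.1] op 0.01 rot [ 0.005 -0.004 -0.001]
[-0.0119 -0.0022  0.0002]
```

View pics/s2.png

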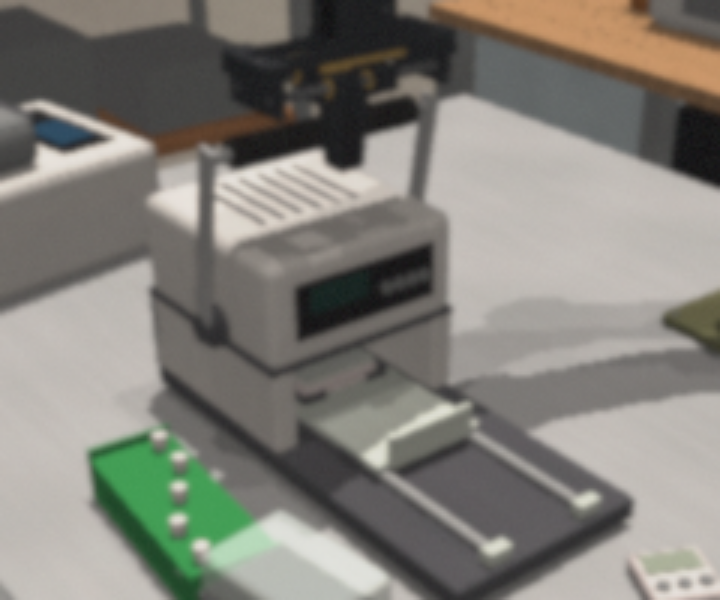

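The handle is nearly upright, and the pull stands clearly at (385–475, 405–465) in the crop. The force is still low at about 7 N, so I'll keep pushing until the stop shows.

>>> carry_out([
  {"rot": [0,0,0],"xyz": [-0.005,-0.001,0],"grip": 255},
  {"rot": [0,0,0],"xyz": [-0.01,-0.001,0],"grip": 255},
  {"rot": [0,0,0],"xyz": [-0.01,-0.001,0],"grip": 255},
  {"rot": [0,0,0],"xyz": [-0.01,-0.001,0],"grip": 255},
])

```text
clock: 4.33
tool_pos: [0.5042, -0.1346, 0.2635]
eef_rot: [0.705, 0.709, 0.008, -0.003]
contact_force: [-0.5, 25.0, 4.2]
opening: 0.006
finger_force: 12.2
```

The force jumped to 25 N with no further motion, so the handle is at its stop. Backing off forward.

>>> carry_out([
  {"rot": [0,0,0],"xyz": [0.03,0,0],"grip": 255},
  {"rot": [0,0,0],"xyz": [0.06,0,0],"grip": 255},
  {"rot": [0,0,0],"xyz": [0.1,0,0],"grip": 255},
  {"rot": [0,0,0],"xyz": [0.1,0,0],"grip": 255},
  {"rot": [0,0,0],"xyz": [0.1,0,0],"grip": 255},
  {"rot": [0,0,0],"xyz": [0.1,0,0],"grip": 255},
])

```text
clock: 4.83
tool_pos: [0.502, -0.0477, 0.2619]
eef_rot: [0.708, 0.706, -0.0, 0.0]
contact_force: [-0.6, -0.2, -0.3]
opening: 0.009
finger_force: 0.0
```

Run:
```python
from h import *
C=cam("wrist"); p=r.snapshot("wrist"); p=p[:,:,::-1].copy()
go((.5035,-.047,.15),(.5035,-.047,.056))
S=lambda q: R.from_euler('z',-1.5673).apply(np.array(q)/1e3)+[.5021,.0619,0]
for q in [(84,45,71),(84,-45,71),(-70,100,30),(-70,-100,30)]:
    print(q,(1.5*proj(C,S(q))[0]).round(0))
cv2.imwrite("pics/w1.png",cv2.resize(p,None,fx=1.5,fy=1.5))
```

```text
t 4.8833 [ 0.5019 -0.0485  0.2617] f [-1.1  0.   0.1] op 0.0 rot [-0.     0.001 -0.006]
[0.0017 0.0016 0.1117]
[0.0018 0.0016 0.2057]
(84, 45, 71) [446. 208.]
(84, -45, 71) [316. 209.]
(-70, 100, 30) [525. -26.]
(-70, -100, 30) [233. -23.]
```

View pics/w1.png

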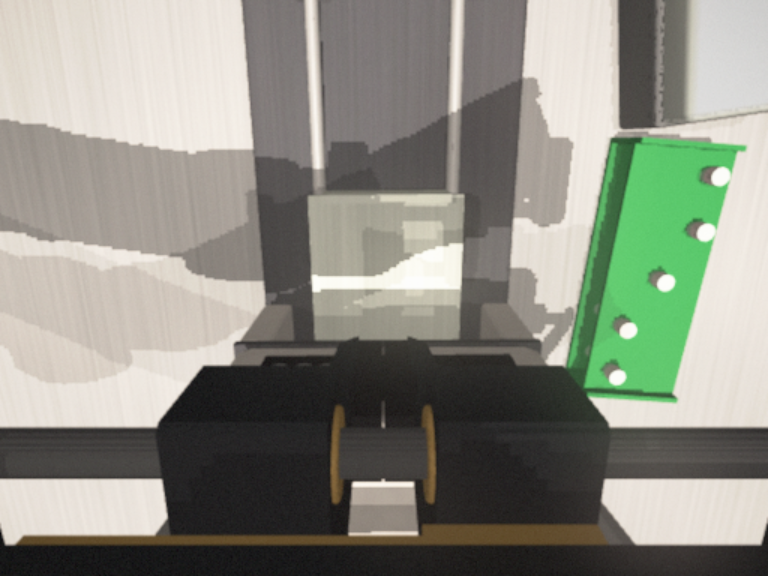

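The pull's top edge is at rows 192–206, which agrees with the predicted 208. The tray behind it is empty and the head-front line is at row 343. I'll descend behind the pull, centred about y = -0.047.

>>> carry_out([
  {"rot": [0,0,0],"xyz": [0.001,0.001,0.04],"grip": 255},
  {"rot": [0,0,0],"xyz": [0.002,0.001,0.08],"grip": 255},
  {"rot": [0,0,0],"xyz": [0.002,0.001,0.12],"grip": 255},
  {"rot": [0,0,0],"xyz": [0.002,0.001,0.15],"grip": 255},
  {"rot": [0,0,0],"xyz": [0.002,0.001,0.175],"grip": 255},
  {"rot": [0,0,0],"xyz": [0.002,0.001,0.19],"grip": 255},
  {"rot": [0,0,0],"xyz": [0.002,0.001,0.19],"grip": 255},
  {"rot": [0,0,0],"xyz": [0.002,0.001,0.19],"grip": 255},
])

```text
clock: 5.55
tool_pos: [0.5027, -0.0464, 0.0713]
eef_rot: [0.709, 0.705, -0.001, -0.0]
contact_force: [0.3, 0.2, -0.1]
opening: 0.007
finger_force: 0.0
```

Run:
```python
from h import *
C=cam("wrist"); p=r.snapshot("wrist"); p=p[:,:,::-1].copy()
go((.5035,-.047,.056))
cv2.imwrite("pics/w2.png",cv2.resize(p,None,fx=1.5,fy=1.5))
```

```text
t 5.6 [ 0.5034 -0.0461  0.0722] f [ 0.2  1.  -0.5] op 0.0 rot [ 0.001  0.001 -0.006]
[-0.0009  0.0001  0.0162]
```

View pics/w2.png

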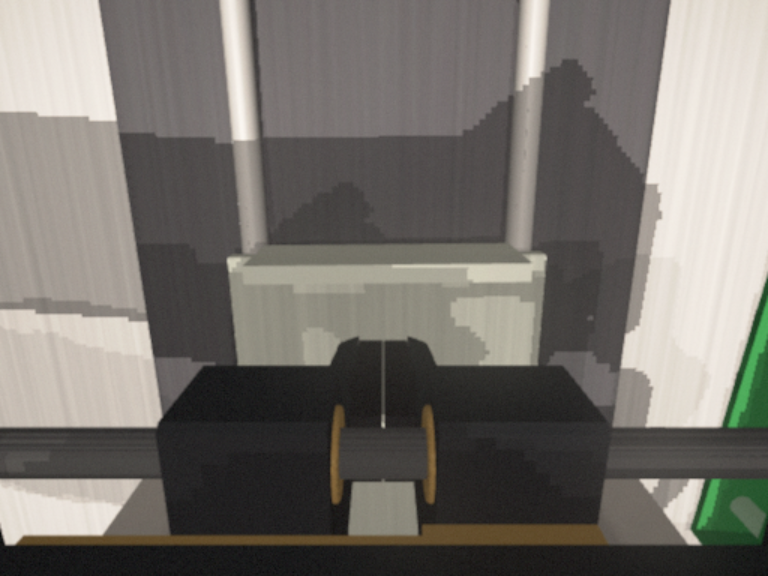

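The fingertip (row 340) is clearly behind the pull's rear top edge (row ~265, columns 245–530), and is centred. I'll go down 16 mm, then draw out gently.

>>> carry_out([
  {"rot": [0,0,0],"xyz": [0,0,0.008],"grip": 255},
  {"rot": [0,0,0],"xyz": [0,0,0.016],"grip": 255},
  {"rot": [0,0,0],"xyz": [0,0,0.016],"grip": 255},
  {"rot": [0,0,0],"xyz": [0.005,0,0.016],"grip": 255},
  {"rot": [0,0,0],"xyz": [0.01,0,0.016],"grip": 255},
  {"rot": [0,0,0],"xyz": [0.014,0,0.016],"grip": 255},
  {"rot": [0,0,0],"xyz": [0.018,0,0.016],"grip": 255},
  {"rot": [0,0,0],"xyz": [0.022,0,0.016],"grip": 255},
])

```text
clock: 6.27
tool_pos: [0.5033, -0.0232, 0.056]
eef_rot: [0.709, 0.706, -0.0, 0.001]
contact_force: [0.8, -2.8, 1.3]
opening: 0.004
finger_force: 1.2
```

The pull is engaged, with about 2–3 N of drag. I'll keep drawing smoothly.

>>> carry_out([
  {"rot": [0,0,0],"xyz": [0.005,0,0],"grip": 255},
  {"rot": [0,0,0],"xyz": [0.011,0,0],"grip": 255},
  {"rot": [0,0,0],"xyz": [0.018,0,0],"grip": 255},
  {"rot": [0,0,0],"xyz": [0.025,0,0],"grip": 255},
  {"rot": [0,0,0],"xyz": [0.032,0,0],"grip": 255},
  {"rot": [0,0,0],"xyz": [0.039,0,0],"grip": 255},
  {"rot": [0,0,0],"xyz": [0.046,0,0],"grip": 255},
  {"rot": [0,0,0],"xyz": [0.053,0,0],"grip": 255},
])

```text
clock: 6.93
tool_pos: [0.503, 0.0308, 0.0557]
eef_rot: [0.708, 0.706, -0.0, -0.0]
contact_force: [-0.2, -1.6, 1.3]
opening: 0.007
finger_force: 1.3
```

>>> carry_out([
  {"rot": [0,0,0],"xyz": [0.007,0,0],"grip": 255},
  {"rot": [0,0,0],"xyz": [0.014,0,0],"grip": 255},
  {"rot": [0,0,0],"xyz": [0.021,0,0],"grip": 255},
  {"rot": [0,0,0],"xyz": [0.028,0,0],"grip": 255},
  {"rot": [0,0,0],"xyz": [0.035,0,0],"grip": 255},
  {"rot": [0,0,0],"xyz": [0.042,0,0],"grip": 255},
  {"rot": [0,0,0],"xyz": [0.049,0,0],"grip": 255},
  {"rot": [0,0,0],"xyz": [0.056,0,0],"grip": 255},
])

```text
clock: 7.6
tool_pos: [0.5031, 0.0866, 0.0556]
eef_rot: [0.708, 0.706, -0.0, -0.0]
contact_force: [-0.6, -3.7, -0.1]
opening: 0.005
finger_force: 1.3
```

>>> carry_out([
  {"rot": [0,0,0],"xyz": [0.006,0,0],"grip": 255},
  {"rot": [0,0,0],"xyz": [0.012,0,0],"grip": 255},
  {"rot": [0,0,0],"xyz": [0.017,0,0],"grip": 255},
  {"rot": [0,0,0],"xyz": [0.021,0,0],"grip": 255},
  {"rot": [0,0,0],"xyz": [0.025,0,0],"grip": 255},
  {"rot": [0,0,0],"xyz": [0.028,0,0],"grip": 255},
  {"rot": [0,0,0],"xyz": [0.031,0,0],"grip": 255},
  {"rot": [0,0,0],"xyz": [0.034,0,0],"grip": 255},
])

```text
clock: 8.27
tool_pos: [0.5037, 0.12, 0.0557]
eef_rot: [0.709, 0.706, -0.0, 0.0]
contact_force: [-1.6, -2.3, -1.0]
opening: 0.003
finger_force: 1.1
```

>>> carry_out([
  {"rot": [0,0,0],"xyz": [0.002,0,0],"grip": 255},
  {"rot": [0,0,0],"xyz": [0.004,0,0],"grip": 255},
  {"rot": [0,0,0],"xyz": [0.006,0,0],"grip": 255},
  {"rot": [0,0,0],"xyz": [0.008,0,0],"grip": 255},
  {"rot": [0,0,0],"xyz": [0.01,0,0],"grip": 255},
  {"rot": [0,0,0],"xyz": [0.01,0,0],"grip": 255},
])

```text
clock: 8.77
tool_pos: [0.5039, 0.1308, 0.0558]
eef_rot: [0.708, 0.706, 0.001, -0.0]
contact_force: [-0.3, -1.5, -0.2]
opening: 0.01
finger_force: 0.4
```

>>> carry_out([
  {"rot": [0,0,0],"xyz": [0.002,0,0],"grip": 255},
  {"rot": [0,0,0],"xyz": [0.004,0,0],"grip": 255},
  {"rot": [0,0,0],"xyz": [0.006,0,0],"grip": 255},
  {"rot": [0,0,0],"xyz": [0.006,0,0],"grip": 255},
])

```text
clock: 9.1
tool_pos: [0.5039, 0.1315, 0.0558]
eef_rot: [0.71, 0.705, -0.003, 0.002]
contact_force: [-0.1, -8.9, 4.1]
opening: 0.006
finger_force: 4.7
```

The force rose to 9 N with no motion, so the carrier is at its stop. I'll back off slightly behind the pull and lift clear.

>>> carry_out([
  {"rot": [0,0,0],"xyz": [-0.008,0,0],"grip": 255},
  {"rot": [0,0,0],"xyz": [-0.018,0,0],"grip": 255},
  {"rot": [0,0,0],"xyz": [-0.018,0,-0.02],"grip": 255},
  {"rot": [0,0,0],"xyz": [-0.018,0,-0.06],"grip": 255},
  {"rot": [0,0,0],"xyz": [-0.018,0,-0.1],"grip": 255},
  {"rot": [0,0,0],"xyz": [-0.018,0,-0.14],"grip": 255},
  {"rot": [0,0,0],"xyz": [-0.018,0,-0.18],"grip": 255},
  {"rot": [0,0,0],"xyz": [-0.018,0,-0.22],"grip": 255},
])

```text
clock: 9.77
tool_pos: [0.5037, 0.1183, 0.278]
eef_rot: [0.708, 0.706, 0.001, -0.0]
contact_force: [0.7, 0.5, -0.2]
opening: 0.007
finger_force: 0.0
```

>>> carry_out([
  {"rot": [0,0,0],"xyz": [0.03,0,-0.02],"grip": 255},
  {"rot": [0,0,0],"xyz": [0.06,0,-0.04],"grip": 255},
  {"rot": [0,0,0],"xyz": [0.06,0,-0.04],"grip": 255},
  {"rot": [0,0,0],"xyz": [0.06,0,-0.04],"grip": 255},
])

```text
clock: 10.1
tool_pos: [0.5044, 0.1807, 0.3173]
eef_rot: [0.707, 0.707, 0.003, 0.0]
contact_force: [0.4, -0.6, -0.4]
opening: 0.01
finger_force: 0.0
```

Run:
```python
from h import *
go()
p=r.snapshot("scene")[60:270,120:390,::-1]
cv2.imwrite("pics/s3.png",cv2.resize(p,None,fx=2.8,fy=2.8))
```

```text
t 10.1 [0.5044 0.1807 0.3173] f [ 0.4 -0.6 -0.4] op 0.01 rot [ 0.004 -0.003 -0.   ]
```

View pics/s3.png

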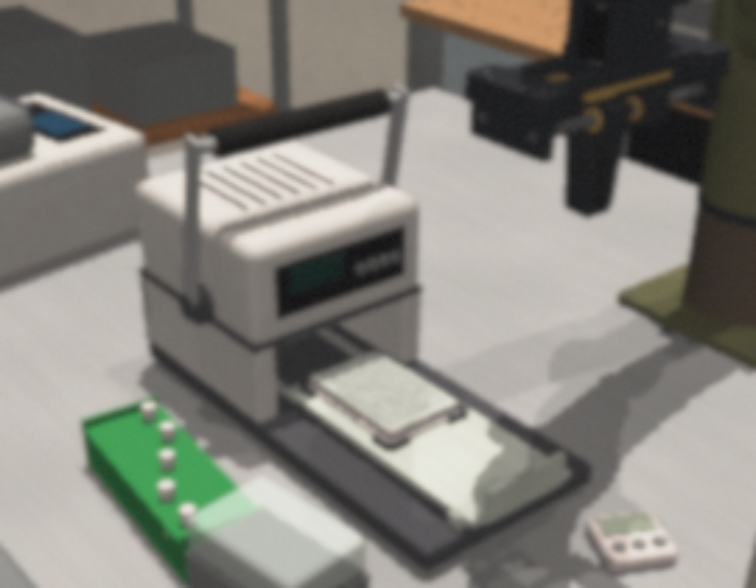

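The handle is up with its grip at (300,120), the carrier is fully out, the plate sits in its nest around (385,395), and the hand is clear. Handing in.

```bash
python3 -c "
from plant import r
print(r.finish_job())"
```

```text
the job is handed in; nothing more can be done
None
```

I pushed the handle up to its stop and drew the carrier out to its stop. In the last picture the sealed plate is still in its nest and the hand is clear; the job is handed in, but no verdict came back.

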